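# Lock the skiving stone in its bench cradle

## Task

Make the skiving stone ready for work: with the fingertips push it along its cradle until it is fully home against the back stop, and swing the clamp strap round as far as it goes so that it lies squarely across the stone. With both in place, push the cam lever all the way down so that the strap's rubber foot locks the stone. Only push: do not pick up or tip the stone, and leave the tools and supplies standing round the cradle where they are.

Things in the scene. Friction and masses are not known exactly. Their poses are not given: they have to be found in the camera images.
- stone_cradle: Fixed plywood cradle; its board is 12 mm thick and spans x -113 to 92, y +-100 mm, with an ear to y = -160 under the clamp. Origin on the worktop below the centre of the stone's home; +x from the open front to the back stop, +y left, z up. Aluminium back stop: face at x = 67.5 mm, top at z = 30 mm. Dark wood side guides, inner faces at y = +-85.5 mm, tops at z = 20 mm.
- skiving_stone: Loose grey stone plate, 135 x 165 x 12 mm, short side along the push, 0.5 to 0.9 kg, on the board between the side guides, 3 mm play each side; top 24 mm above the worktop. Origin at the centre of its underside; its axes are turned 0.07 rad left of its edges. Starts 12 to 35 mm short of the back stop; home, its origin is at x = 0 of the cradle. Pushed at the middle of its front edge it slides with 2 to 9 N.
- strap_swing (a joint): Angle of the clamp strap about its upright stud, rad. 0: it points to -x of the cradle, beside the stone; grows as it swings in over the stone (clockwise from above); 1.571: at its stop, pointing to +y of the cradle, square across the stone. Starts at 0 to 0.5, stays where it is left, moves with about 1.5 N at the middle of the strap.
- stud_axis (a point): Point on the stud's upright axis at mid-thickness of the raised strap, 51 mm above the worktop; at x = -30, y = -119 mm of the cradle. Its x axis points along the strap to the nose and turns with it.
- clamp_strap: Steel strap, a bar 24 mm wide and 14 mm thick from the stud 111 mm to its nose. Origin on the stud axis, at worktop level while raised; x to the nose, z up. Raised, its underside is 44 mm above the worktop. A rubber foot (20 mm across) 88 mm from the stud then clears the stone's top by 3 mm. The cam lowers the strap 6 mm, springing the foot onto the stone; too early, it catches the stone's edge.
- strap_middle (a point): Point in the middle of the strap's width and thickness, 58 mm from the stud axis: a good place to push with the outside of a finger, on the long side that faces away from the stone. Axes as the strap's.
- cam_lever (a joint): Angle of the cam lever, rad. 0: raised, leaning 1.15 rad above the horizontal, on the side of the stud away from the strap's nose (it turns round with the strap); grows as it is pushed down; 1.15: fully down, level, pointing straight away from the nose. Starts at 0 to 0.12, stays where it is left, needs 2 to 5 N at the grip, square to the lever.
- lever_pin (a point): Centre of the lever's pin, on the stud axis 78 mm above the worktop; the lever turns about the level line through it square to the strap.
- lever_grip (a point): Point in the middle of the black grip near the lever's end, 86 mm from the pin; the grip is round, 18 mm thick, and ends 98 mm from the pin. At the start it stands about 156 mm above the worktop, fully down 78 mm.
- brass_weight: Bystander: brass weight with a knob, 51 mm across, 68 mm tall. Origin at the centre of its underside.
- thread_spool: Bystander: spool of pale blue thread, 55 mm across, 70 mm tall. Origin at the centre of its underside.
- paint_bottle: Bystander: small black bottle with a white cap, 34 mm across, 75 mm tall. Origin at the centre of its underside.
- masking_roll: Bystander: roll of brown tape lying flat right of the clamp, 77 mm across, 19 mm tall. Origin at the centre of its underside.
- bone_folder: Bystander: flat cream folder lying in front of the eyelet press, 49 x 153 x 9 mm. Origin at the centre of its underside.

How it is judged:
On the way, in this order (a step that is already met when the one before it is completed fails the run):
1. the stone is home against the back stop (within 3 mm) and the strap lies across it (within 0.1 rad of its stop) while the cam lever is still up (x of skiving_stone in the frame of stone_cradle between -0.003 and 0.003 m and value of joint strap_swing above 1.47 rad and value of joint cam_lever below 0.4 rad), for 0.2 s.
2. the cam lever is down and the strap's foot presses on the stone (value of joint cam_lever above 1.05 rad and contact force between clamp_strap and skiving_stone above 10 N), for 0.2 s.
At the end, for the whole second after the job is handed in: The stone rests in the cradle within 3 mm of the back stop, the strap lies across it within 0.1 rad of its stop, the cam lever is within 0.1 rad of fully down, and the strap's foot presses on the stone with more than 10 N (all of step 2 and x of skiving_stone in the frame of stone_cradle between -0.003 and 0.003 m and value of joint strap_swing above 1.47 rad and linear speed of skiving_stone below 0.01 m/s and height (world z) of skiving_stone below 0.016 m); the robot touches nothing.
It fails at once if the stone is lifted or tipped (more than 10 mm or 0.15 rad) (height (world z) of skiving_stone above 0.022 m or angle between skiving_stone's own z axis and vertical above 0.15 rad).
It fails at once if a tool or supply beside the cradle is moved by more than 20 mm (distance of any of brass_weight, thread_spool, paint_bottle, masking_roll, bone_folder from where it was at the start of the episode above 0.02 m).
It also fails if it takes over 56 s, if anything falls off the work surface, if the arm or the gripper's body presses on something with over 40 N, if the wrist force passes 120 N, or if a joint passes its speed limit or range.

## Robot

A 6-joint arm with a two-finger parallel gripper is mounted at the origin on a cart in front of the work surface, level with it; the furniture and walls round the work are solid. World frame = base frame: x ahead of the robot, y to its left, z up, the work surface at z = 0. Lengths are in m, angles in rad, forces in N, time in s.
With the tool pointing down it reaches from about 0.4 to 0.825 m from the base axis. Payload 7 kg.
Tool frame: the origin (TCP) lies at the very end of the fingers, on their centre line; the grasp point (between the pads) lies 19 mm behind it; z points along the fingers, y is the line along which they close (so a half turn about z gives the same grasp; the last joint's range is limited). The gripper opens to 88 mm and grips with 3 to 60 N. Pads are 19 mm wide; open, the fingers measure 130 mm over their backs; the gripper's body (78 mm by 193 mm) begins 47 mm behind the grasp point.
Start: joints at [1.555, 0.359, 0.012, 0, -1.224, -0.288], TCP at [0.202, 0.644, 0.227] pointing down, gripper open.
Joint ranges: [-3.07, 3.07], [-1.43, 2.12], [-1.02, 1.25], [-3.03, 1.67], [-3.05, -0], [-3.03, 3.03]. Speed limits (rad/s): [2.39, 2.39, 3.01, 3.14, 3.14, 3.14].

## Interface

Orientations are given as [roll, pitch, yaw] about the fixed x, y, z axes, in that order (R = Rz(yaw) Ry(pitch) Rx(roll)).
In Python, from station import arm gives the robot as it stands. The module is installed in compiled form; this text tells all that it offers.
- The arm moves only by the shell command python3 -m crank 'ROWS' [FORCE]. ROWS is JSON, a list of rows, each an object of numbers: "dx", "dy", "dz": the shift along the world's x, y, z in m; "twist": the turn about the world's z in degrees; "grip": the opening, from -1 (shut) to 1 (fully open). A call has exactly 5 rows; each row is the pose to reach, as a shift and turn from the pose commanded when the call began; what a row does not reach only later rows make up. A row lasts 1/12 s, in which the tool goes at most 41.7 mm and 7.16 degrees, less where a joint would pass 70% of its speed; a pose out of reach is approached as far as the arm can. A call with a gripper value outside its range is refused whole. The fingers move at their own pace and stop on an object; FORCE is the grip in N (left out, the last holds). Time passes only in rows, so rows that repeat a pose let the fingers close, or fill a call up. It gives the time, the measured TCP pose, the force, the opening and the grip force at its end, in the units of the state.
- arm.get_state(): the state, without advancing time (a new reading comes with each control period).
- arm.grab_frame(name): name is "scene" or "top" or "wrist"; returns the picture (384x512x3 uint8, red, green, blue); there is no depth.
- arm.get_calibration(name): a dict with "fx", "fy", "cx", "cy" (pixels), "k1" (the pictures are not rectified: a ray, as slopes to the right and down, at radius r is drawn at 1 + k1 r^2 times it, then the intrinsics apply), "cam_to_world" (4x4, takes a point from camera to world coordinates); the wrist camera has in their place "tool_from_camera" (4x4, takes a point from camera to tool coordinates, whose origin is the TCP and whose axes are the flange's). Camera axes: x right, y down, z forward; pixel columns grow to the right and rows downward; lengths in m; the calibration is good to about 2 mm. A picture is of the moment at which its call begins: read the wrist's pose just before it. get_calibration takes no time and is no camera call.
- arm.job_done(): hands the job in; it is judged then, once.
The state is a dict: "t": time; "q": joint angles; "qd": joint speeds; "joint_efforts": joint torques, N m; "eef_pos": TCP position; "ee_rot": TCP orientation; "force": force on the tool from outside, world axes, zero at the start; "moment": the same for the moment, N m; "width": finger opening in m; "gripper_force": force on a finger pad.
Only numpy, scipy, OpenCV 4.12 (cv2) and the standard library are available. Lean on these libraries where they do the work, as an engineer would, in place of code of your own. Each camera call takes 0.05 s, during which the arm holds its last target. There are 200 camera calls.

## Working session

There is one attempt and no reset: what is moved stays moved. The work goes in short steps, Python scripts to look and compute and a shell command to move; the robot and the scene stay as the last step left them, time stands still between calls to the robot, and variables do not carry over. Pictures are saved under pics/ and viewed, at most 10 in all, crops included, and the job is handed in when it is done.

```bash
mkdir -p pics; cat > h.py <<'E'
import numpy as np, cv2
from station import arm
def cam(name):
    c=arm.get_calibration(name); return c
def ray(c,u,v,T=None):
    x,y=(u-c["cx"])/c["fx"],(v-c["cy"])/c["fy"]
    a,b=x,y
    for _ in range(20):
        f=1+c["k1"]*(a*a+b*b); a,b=x/f,y/f
    T=np.array(c["cam_to_world"] if T is None else T)
    return T[:3,3],T[:3,:3]@np.array([a,b,1.])
def onz(c,u,v,z,T=None):
    o,d=ray(c,u,v,T); return o+d*(z-o[2])/d[2]
def proj(c,p,T=None):
    T=np.array(c["cam_to_world"] if T is None else T)
    q=T[:3,:3].T@(np.array(p)-T[:3,3]); a,b=q[:2]/q[2]; f=1+c["k1"]*(a*a+b*b)
    return c["fx"]*a*f+c["cx"],c["fy"]*b*f+c["cy"]
def two(c1,p1,c2,p2):
    o1,d1=ray(c1,*p1);o2,d2=ray(c2,*p2)
    s=np.linalg.lstsq(np.array([d1,-d2]).T,o2-o1,rcond=None)[0]
    a,b=o1+s[0]*d1,o2+s[1]*d2
    return (a+b)/2,np.linalg.norm(a-b)
E
python3 - <<'E'
from h import *
np.set_printoptions(precision=3,suppress=True)
s=arm.get_state();print(s)
for n in("top","scene"):
    f=arm.grab_frame(n);cv2.imwrite(f"pics/{n}0.png",f[...,::-1]); c=cam(n);print(n,c)
    cv2.imwrite(f"pics/{n}0b.png",cv2.resize(f[...,::-1],(800,600),interpolation=cv2.INTER_CUBIC))
E
```

```text
{'t': 0.0, 'q': array([ 1.555,  0.359,  0.011, -0.   , -1.224, -0.288]), 'qd': array([ 0.001,  0.   ,  0.001, -0.001, -0.   ,  0.001]), 'joint_efforts': array([ -0.   , -58.272,  29.305,   6.997,   0.007,  -0.   ]), 'eef_pos': array([0.202, 0.644, 0.226]), 'ee_rot': array([ 3.14 , -0.   , -0.304]), 'force': array([ 0.47 , -0.343, -0.193]), 'moment': array([-0.039,  0.075, -0.008]), 'gripper_force': 0.0, 'width': 0.08770889638060311}
top {'fx': 411.4970415001249, 'fy': 411.4970415001249, 'cx': 250.11464935846743, 'cy': 194.4799790097016, 'k1': 0.047812807690258544, 'cam_to_world': array([[-0.006, -0.996,  0.087,  0.449],
       [-1.   ,  0.007,  0.002,  0.027],
       [-0.003, -0.087, -0.996,  1.392],
       [ 0.   ,  0.   ,  0.   ,  1.   ]])}
scene {'fx': 369.43864722218547, 'fy': 369.43864722218547, 'cx': 255.92545005867257, 'cy': 187.57478290197048, 'k1': -0.03938333276363776, 'cam_to_world': array([[-0.604, -0.617,  0.505,  0.058],
       [-0.797,  0.458, -0.395,  0.412],
       [ 0.012, -0.64 , -0.768,  0.84 ],
       [ 0.   ,  0.   ,  0.   ,  1.   ]])}
```

View pics/top0b.png

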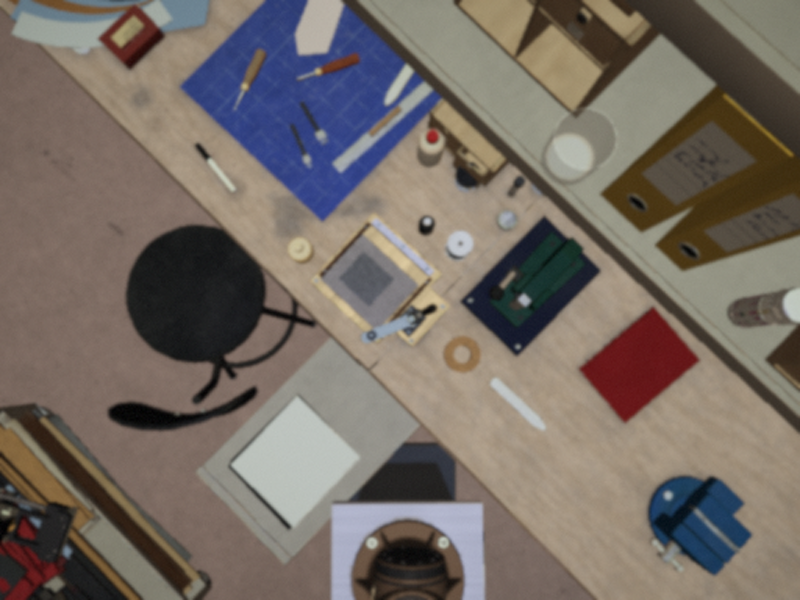

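View pics/scene0b.png

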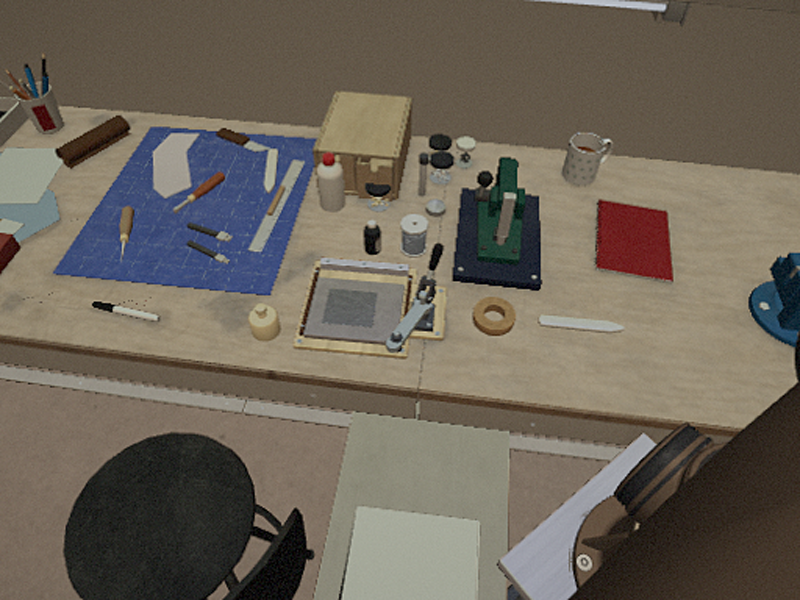

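The top view shows the cradle near (375,278), turned about -45°. Its stop is at the upper right (405,245) and the clamp and ear are near (420,315). The strap nose is at (368,335). The scene view agrees, with the lever grip near (435,255). Next I'll get a rough pose, then look with the wrist camera.

```bash
python3 - <<'E'
from h import *
np.set_printoptions(precision=3,suppress=True)
t=cam("top");s=cam("scene");k=.64
P=lambda c,u,v,z:onz(c,u*k,v*k,z)
for n,u,v,z in [("backL",373,218,.012),("backR",438,275,.03),("frontL",315,278,.012),("stud",420,315,.06),("nose",368,335,.058)]: print(n,P(t,u,v,z))
for n,a,b in [("grip",(432,309),(436,252)),("bottlecap",(427,220),(372,226)),("spool",(460,238),(414,220)),("weight?",(507,215),(435,204)),("yellow",(299,246),(263,309))]:
    print(n,*two(t,np.array(a)*k,s,np.array(b)*k))
print(cam("wrist"))
E
```

```text
backL [0.757 0.068 0.012]
backR [ 0.629 -0.07   0.03 ]
frontL [0.627 0.194 0.012]
stud [ 0.542 -0.03   0.06 ]
nose [0.501 0.078 0.058]
grip [ 0.548 -0.048  0.146] 0.0033387332533575532
bottlecap [ 0.741 -0.048  0.059] 0.003034854478914172
spool [ 0.699 -0.117  0.069] 0.006378182894965312
weight? [ 0.76  -0.225  0.009] 0.005200379619855425
yellow [0.688 0.221 0.055] 0.0034980009165073707
{'fx': 309.42979072640304, 'fy': 309.42979072640304, 'cx': 257.19647479438214, 'cy': 191.9670136822896, 'k1': 0.018720882766166066, 'tool_from_camera': array([[-0.001, -0.969, -0.248,  0.067],
       [ 1.   , -0.002,  0.001, -0.   ],
       [-0.001, -0.248,  0.969, -0.159],
       [ 0.   ,  0.   ,  0.   ,  1.   ]])}
```

```bash
R='[{"dx":0.023,"dy":-0.034,"dz":0.006,"twist":-2,"grip":0},{"dx":0.046,"dy":-0.068,"dz":0.012,"twist":-4,"grip":0},{"dx":0.069,"dy":-0.102,"dz":0.018,"twist":-5,"grip":0},{"dx":0.092,"dy":-0.136,"dz":0.024,"twist":-7,"grip":0},{"dx":0.115,"dy":-0.17,"dz":0.03,"twist":-8,"grip":0}]'
python3 -m crank '[{"dx":0.023,"dy":-0.034,"dz":0.006,"twist":-2,"grip":0},{"dx":0.046,"dy":-0.068,"dz":0.012,"twist":-4,"grip":0},{"dx":0.069,"dy":-0.102,"dz":0.018,"twist":-5,"grip":0},{"dx":0.092,"dy":-0.136,"dz":0.024,"twist":-7,"grip":0},{"dx":0.115,"dy":-0.17,"dz":0.03,"twist":-8,"grip":0}]'
python3 -m crank '[{"dx":0.023,"dy":-0.034,"dz":0,"twist":-2,"grip":0},{"dx":0.046,"dy":-0.068,"dz":0,"twist":-4,"grip":0},{"dx":0.069,"dy":-0.102,"dz":0,"twist":-5,"grip":0},{"dx":0.092,"dy":-0.136,"dz":0,"twist":-7,"grip":0},{"dx":0.115,"dy":-0.17,"dz":0,"twist":-8,"grip":0}]'
python3 -m crank '[{"dx":0.023,"dy":-0.034,"dz":0,"twist":-2,"grip":0},{"dx":0.046,"dy":-0.068,"dz":0,"twist":-4,"grip":0},{"dx":0.069,"dy":-0.102,"dz":0,"twist":-5,"grip":0},{"dx":0.092,"dy":-0.136,"dz":0,"twist":-7,"grip":0},{"dx":0.115,"dy":-0.17,"dz":0,"twist":-9,"grip":0}]'
```

```text
t: 0.52
eef_pos: [0.3174, 0.4722, 0.2564]
ee_rot: [3.141, -0.0, -0.445]
force: [1.6, -0.1, 0.1]
width: 0.06
gripper_force: 0.0
t: 0.93
eef_pos: [0.4324, 0.3021, 0.2566]
ee_rot: [-3.142, 0.0, -0.585]
force: [0.4, 0.7, 0.2]
width: 0.0438
gripper_force: 0.0
t: 1.35
eef_pos: [0.5475, 0.1321, 0.2565]
ee_rot: [3.142, 0.0, -0.742]
force: [0.5, 0.4, -0.9]
width: 0.0441
gripper_force: 0.0
```

```bash
cat >> h.py <<'E'
from scipy.spatial.transform import Rotation as Ro
def wristT():
    s=arm.get_state(); M=np.eye(4); M[:3,:3]=Ro.from_euler("xyz",s["ee_rot"]).as_matrix(); M[:3,3]=s["eef_pos"]
    return M@np.array(cam("wrist")["tool_from_camera"])
def shot(n):
    T=wristT(); f=arm.grab_frame("wrist"); np.save(f"pics/{n}.npy",T); cv2.imwrite(f"pics/{n}.png",f[...,::-1]); cv2.imwrite(f"pics/{n}b.png",cv2.resize(f[...,::-1],(800,600),interpolation=cv2.INTER_CUBIC)); return f,T
E
python3 -c "
from h import *
shot('w1')"
```

```text
(no output)
```

View pics/w1b.png

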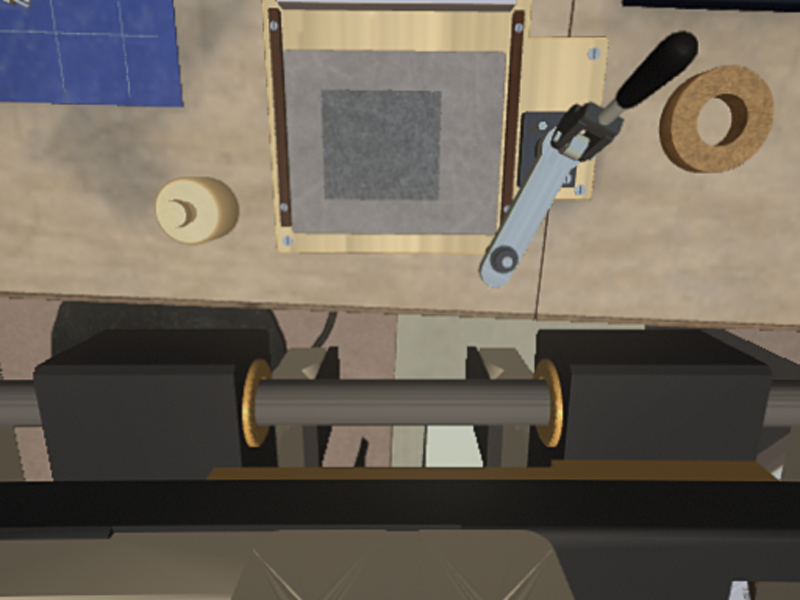

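The wrist view shows the stone between about (283,51) and (500,234). The brown guides run along columns 278 and 513, and the board's front edge is at row 250. The strap goes from the stud near (580,135) to the nose at (494,288), the lever grip is at (660,70), and the tape roll is at (717,120). Next I'll measure these by masks.

```bash
python3 - <<'E'
from h import *
np.set_printoptions(precision=4,suppress=True)
c=cam("wrist");T=np.load("pics/w1.npy");im=cv2.imread("pics/w1.png").astype(int)
k=.64
B,G,R=im[...,0],im[...,1],im[...,2]
for u,v in [(300,80),(380,150),(513,120),(400,240),(278,120)]: print((u,v),im[int(v*k),int(u*k)])
pts=lambda L,z:np.array([onz(c,u,v,z,T)[:2] for u,v in L])
# row scans: guide inner edges by gradient (brown R-B high vs grey)
sat=(R-B); g=im.sum(2)
for v in (20,50,80,110,130):
    print(v,"L",[tuple(im[v,u]) for u in range(174,188,1)][::1] if v==80 else "", )
def edge(line,lo,hi):
    d=np.abs(np.gradient(cv2.GaussianBlur(line.astype(np.float32).reshape(1,-1),(5,1),0)[0])); 
    s=d[lo:hi]; i=s.argmax(); return lo+i
Lg=[];Rg=[];Fe=[];Be=[];Ff=[]
for v in range(40,135,5):
    # stone/guide: brown has R-B>25 ; grey <12
    row=sat[v]; 
    print(v,"".join("#" if x>20 else "." for x in row[165:350]))
for u in (200,220,240,260,280,300):
    print(u,"".join("#" if x>25 else "." for x in sat[:175,u]))
E
```

```text
(300, 80) [126 130 135]
(380, 150) [105 104 104]
(513, 120) [37 49 72]
(400, 240) [156 200 221]
(278, 120) [43 54 75]
20 L 
50 L 
80 L [(np.int64(140), np.int64(185), np.int64(206)), (np.int64(115), np.int64(150), np.int64(168)), (np.int64(65), np.int64(85), np.int64(103)), (np.int64(44), np.int64(56), np.int64(75)), (np.int64(46), np.int64(57), np.int64(78)), (np.int64(46), np.int64(58), np.int64(79)), (np.int64(47), np.int64(59), np.int64(80)), (np.int64(43), np.int64(57), np.int64(79)), (np.int64(38), np.int64(48), np.int64(64)), (np.int64(85), np.int64(94), np.int64(102)), (np.int64(126), np.int64(134), np.int64(139)), (np.int64(138), np.int64(143), np.int64(147)), (np.int64(135), np.int64(139), np.int64(144)), (np.int64(135), np.int64(139), np.int64(144))]
110 L 
130 L 
40 ################..............................................................................................................................................###########################
45 ################..........................................................................................................
[... 3663 characters left out ...]
##################....................................................................................................................##########################
260 .......##########################.....................................................................................................................#########################
280 .......##########################.....................................................................................................................#########################
300 .......##########################.....................................................................................................................#########################
```

```bash
python3 - <<'E'
from h import *
np.set_printoptions(precision=4,suppress=True)
c=cam("wrist");T=np.load("pics/w1.npy");im=cv2.imread("pics/w1.png").astype(int)
sat=im[...,2]-im[...,0]
def fit(P):
    vx,vy,x,y=cv2.fitLine(np.float32(P),cv2.DIST_HUBER,0,.01,.01).ravel(); return np.array([x,y]),np.array([vx,vy])
W=lambda L,z:np.array([onz(c,u,v,z,T)[:2] for u,v in L])
L=[];Rr=[]
for v in range(42,122,2):
    r=np.where(sat[v,165:350]<=20)[0]+165
    r=r[(r>178)&(r<330)]
    # contiguous run from 240
    a=240
    while sat[v,a-1]<=20:a-=1
    b=240
    while sat[v,b+1]<=20:b+=1
    L.append((a-.5,v));Rr.append((b+.5,v))
S=[];F=[];B=[];BF=[]
for u in range(195,310,4):
    col=sat[:180,u]; a=90
    while col[a-1]<=25:a-=1
    b=90
    while col[b+1]<=25:b+=1
    B.append((u,a-.5));F.append((u,b+.5))
    i=20
    while col[i-1]>25:i-=1
    S.append((u,i-.5))
    g=cv2.GaussianBlur(im[:,u].sum(1).astype(np.float32).reshape(-1,1),(1,5),0).ravel()
    seg=np.gradient(g)[152:172]; BF.append((u,152+np.abs(seg).argmax()))
e={k:fit(W(p,z)) for k,p,z in [("stoneL",L,.024),("stoneR",Rr,.024),("stoneB",B,.024),("stoneF",F,.024),("stop",S,.012),("boardF",BF,.012)]}
for k,(p,d) in e.items(): print(k,p,np.degrees(np.arctan2(d[1],d[0])))
# yaw from stop+boardF+stone side
E
```

```text
stoneL [0.6815 0.1298] -42.93334
stoneR [0.5782 0.0011] -43.056026
stoneB [0.65   0.0137] 47.41341
stoneF [0.5609 0.1137] 46.756897
stop [0.6907 0.0132] 46.866535
boardF [0.5675 0.1444] 46.88419
```

```bash
cat >> h.py <<'E'
yaw=np.radians(-43.1); XD=np.array([np.cos(yaw),np.sin(yaw)]);YD=np.array([-np.sin(yaw),np.cos(yaw)])
O=.4283*XD+.478*YD
def toC(p): d=np.array(p)[:2]-O; return np.array([d@XD,d@YD])*1000
def toW(x,y): return O+x/1000*XD+y/1000*YD
E
python3 - <<'E'
from h import *
np.set_printoptions(precision=4,suppress=True)
c=cam("wrist");T=np.load("pics/w1.npy");k=.64
c2=dict(c,cam_to_world=T)
t=cam("top");s=cam("scene")
print("O",O,"stud",toW(-30,-119))
for n,u,v,z in [("rivet",504,260,.060),("nosetip",493,288,.058),("boardFL",278,252,.012),("earFR",591,198,.012),("earBR",606,38,.012),("strapend",575,140,.058),("griptip",688,42,.167)]:
    p=onz(c2,u*k,v*k,z);print(n,p,toC(p))
r=toC(onz(c2,504*k,260*k,.06))-[-30,-119]; print("r",np.hypot(*r),"angle",np.arctan2(r[1],-r[0]))
for n,w,a,b in [("grip",(660,72),(432,309),(436,252)),("nose",(493,288),(368,336),(393,343)),("stoneFR",(501,235),None,None),("stoneBL",(284,51),(373,229),(320,277))]:
    w=np.array(w)*k
    if a:
        for q,cc in((a,t),(b,s)):
            p,e=two(c2,w,cc,np.array(q)*k);print(n,p,e,toC(p))
E
```

```text
O [0.6393 0.0564] stud [ 0.5361 -0.01  ]
rivet [0.5008 0.0719 0.06  ] [-111.7229  -83.3339]
nosetip [0.4894 0.0916 0.058 ] [-133.5514  -76.7746]
boardFL [0.6213 0.205  0.012 ] [-114.7485   96.234 ]
earFR [ 0.4794 -0.0147  0.012 ] [ -68.199  -161.1602]
earBR [ 0.5663 -0.0935  0.012 ] [  49.0537 -159.2995]
strapend [ 0.5323 -0.0188  0.058 ] [ -26.7768 -128.0302]
griptip [ 0.5509 -0.0505  0.167 ] [   8.4783 -138.4862]
r 89.1666892587599 angle 0.41150931268501323
grip [ 0.5457 -0.0488  0.1394] 0.004647102189191925 [   3.4859 -140.7119]
grip [ 0.5458 -0.0427  0.1513] 0.002030455591287748 [  -0.5594 -136.2401]
nose [0.4974 0.0843 0.0827] 0.013947475290099785 [-122.7333  -76.5916]
nose [0.4905 0.0892 0.0659] 0.005230498486626931 [-131.1069  -77.789 ]
stoneBL [ 0.7595  0.0819 -0.1067] 0.02034022476685313 [ 70.2651 100.7336]
stoneBL [0.7199 0.0892 0.0208] 0.00396674383458467 [36.3494 79.0186]
```

```bash

python3 -m crank '[{"dx":0.005,"dy":0.006,"dz":-0.041,"twist":-0.6,"grip":0},{"dx":0.005,"dy":0.006,"dz":-0.082,"twist":-0.6,"grip":0},{"dx":0.005,"dy":0.006,"dz":-0.123,"twist":-0.6,"grip":0},{"dx":0.005,"dy":0.006,"dz":-0.16,"twist":-0.6,"grip":0},{"dx":0.005,"dy":0.006,"dz":-0.18,"twist":-0.6,"grip":0}]'
python3 -m crank '[{"dx":0,"dy":0,"dz":-0.025,"twist":0,"grip":0},{"dx":0,"dy":0,"dz":-0.045,"twist":0,"grip":0},{"dx":0,"dy":0,"dz":-0.055,"twist":0,"grip":0},{"dx":0,"dy":0,"dz":-0.059,"twist":0,"grip":0},{"dx":0,"dy":0,"dz":-0.059,"twist":0,"grip":0}]'
python3 - <<'E'
from h import *
s=arm.get_state();print(toC(s["eef_pos"]),s["force"])
E
```

```text
t: 1.82
eef_pos: [0.5493, 0.1386, 0.072]
ee_rot: [3.136, 0.002, -0.752]
force: [-0.3, -0.8, -0.3]
width: 0.0443
gripper_force: 0.0
t: 2.23
eef_pos: [0.5516, 0.1399, 0.0169]
ee_rot: [3.14, 0.0, -0.751]
force: [-0.2, -0.7, -0.6]
width: 0.0439
gripper_force: 0.0
[-121.09449536    1.04293268] [-0.24888486 -0.69561177 -0.59671646]
```

```bash

python3 -m crank '[{"dx":0.006,"dy":-0.0056,"dz":0,"twist":0,"grip":0},{"dx":0.011,"dy":-0.0103,"dz":0,"twist":0,"grip":0},{"dx":0.016,"dy":-0.015,"dz":0,"twist":0,"grip":0},{"dx":0.02,"dy":-0.0187,"dz":0,"twist":0,"grip":0},{"dx":0.024,"dy":-0.0225,"dz":0,"twist":0,"grip":0}]'
python3 -m crank '[{"dx":0.001,"dy":-0.0009,"dz":0,"twist":0,"grip":0},{"dx":0.002,"dy":-0.0019,"dz":0,"twist":0,"grip":0},{"dx":0.003,"dy":-0.0028,"dz":0,"twist":0,"grip":0},{"dx":0.004,"dy":-0.0037,"dz":0,"twist":0,"grip":0},{"dx":0.005,"dy":-0.0047,"dz":0,"twist":0,"grip":0}]'
python3 - <<'E'
from h import *
s=arm.get_state();print(toC(s["eef_pos"]),s["force"][:2]@XD,s["force"])
E
```

```text
t: 2.65
eef_pos: [0.5769, 0.1175, 0.0186]
ee_rot: [-3.14, -0.0, -0.751]
force: [-5.2, 3.8, 6.1]
width: 0.0438
gripper_force: 3.8
t: 3.07
eef_pos: [0.581, 0.1129, 0.0177]
ee_rot: [-3.141, 0.0, -0.75]
force: [-3.3, 2.8, 3.1]
width: 0.0436
gripper_force: 2.3
[-81.21770833   1.41931364] -4.297149853423626 [-3.25742312  2.80810188  3.14772414]
```

```bash

python3 -m crank '[{"dx":0.0008,"dy":-0.0007,"dz":0,"twist":0,"grip":0},{"dx":0.0016,"dy":-0.0015,"dz":0,"twist":0,"grip":0},{"dx":0.0024,"dy":-0.0022,"dz":0,"twist":0,"grip":0},{"dx":0.0030,"dy":-0.0028,"dz":0,"twist":0,"grip":0},{"dx":0.003,"dy":-0.0028,"dz":0,"twist":0,"grip":0}]'
python3 - <<'E'
from h import *
s=arm.get_state();print(toC(s["eef_pos"]),s["force"][:2]@XD,s["force"])
E
```

```text
t: 3.48
eef_pos: [0.5817, 0.112, 0.0176]
ee_rot: [3.141, 0.003, -0.751]
force: [-14.7, 17.2, 11.8]
width: 0.0442
gripper_force: 11.6
[-80.04273837   1.242654  ] -22.465658944878058 [-14.70055832  17.17008067  11.76274268]
```

```bash
python3 -c "
from h import *
shot('w2')"
```

```text
(no output)
```

View pics/w2b.png

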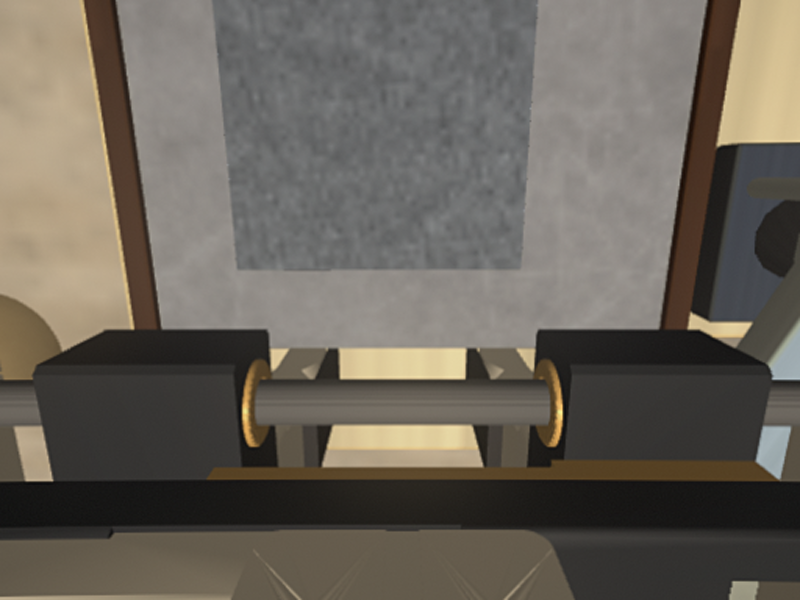

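The stone lies between the guides and its front edge is at row 347. The board's front edge is at row 448. The back stop is out of view, so I'll measure the front edge.

```bash
python3 - <<'E'
from h import *
c=cam("wrist");T=np.load("pics/w2.npy");im=cv2.imread("pics/w2.png").astype(int)
for u in (230,255,280):
    g=np.gradient(cv2.GaussianBlur((im[:,u,2]-im[:,u,0]).astype(np.float32).reshape(-1,1),(1,3),0).ravel())
    a=215+np.abs(g[215:235]).argmax(); b=275+np.abs(g[275:298]).argmax()
    print(a,b,toC(onz(c,u,a,.024,T)),toC(onz(c,u,a,.012,T)),toC(onz(c,u,b,.012,T)))
E
python3 -m crank '[{"dx":0.0004,"dy":-0.0003,"dz":0,"twist":0,"grip":0},{"dx":0.0008,"dy":-0.0007,"dz":0,"twist":0,"grip":0},{"dx":0.0011,"dy":-0.001,"dz":0,"twist":0,"grip":0},{"dx":0.0011,"dy":-0.001,"dz":0,"twist":0,"grip":0},{"dx":0.0011,"dy":-0.001,"dz":0,"twist":0,"grip":0}]'
python3 - <<'E'
from h import *
s=arm.get_state();print(toC(s["eef_pos"]),s["force"][:2]@XD,s["force"])
E
```

```text
222 287 [-68.49319155  15.39744827] [-72.87235402  16.49950187] [-113.74136684   17.36288323]
222 288 [-68.49769812   2.38134572] [-72.87721609   2.45661282] [-114.42175301    2.5176634 ]
222 288 [-68.49816016 -10.63818489] [-72.87771458 -11.58997472] [-114.42212484  -12.34551994]
t: 3.95
eef_pos: [0.5819, 0.1118, 0.0176]
ee_rot: [3.141, 0.004, -0.751]
force: [-21.7, 22.1, 15.0]
width: 0.0442
gripper_force: 15.6
[-79.85999684   1.22881269] -30.96697976698877 [-21.73662216  22.09322064  15.00032522]
```

```bash

python3 -m crank '[{"dx":-0.011,"dy":0.0103,"dz":0,"twist":0,"grip":0},{"dx":-0.022,"dy":0.0206,"dz":0.005,"twist":0,"grip":-0.3},{"dx":-0.022,"dy":0.0206,"dz":0.045,"twist":0,"grip":-1},{"dx":-0.022,"dy":0.0206,"dz":0.085,"twist":-7,"grip":-1},{"dx":-0.022,"dy":0.0206,"dz":0.11,"twist":-14,"grip":-1}]'
python3 - <<'E'
from h import *
s=arm.get_state();e=s["eef_pos"];print(toC(e),s["ee_rot"])
T=toW(-117,-131);print(T-e[:2],-66.6-np.degrees(s["ee_rot"][2]))
E
```

```text
t: 4.37
eef_pos: [0.5642, 0.1298, 0.1309]
ee_rot: [-3.139, -0.002, -0.999]
force: [0.6, 0.1, -0.5]
width: 0.0223
gripper_force: 0.0
[-105.01955486    2.29658947] [-3.13912716e+00 -1.58644299e-03 -9.98824175e-01]
[-0.09982573 -0.08914222] -9.37159028181705
```

```bash

python3 -m crank '[{"dx":-0.025,"dy":-0.022,"dz":0,"twist":-5,"grip":-1},{"dx":-0.05,"dy":-0.044,"dz":0,"twist":-9,"grip":-1},{"dx":-0.075,"dy":-0.066,"dz":0,"twist":-9.4,"grip":-1},{"dx":-0.1,"dy":-0.089,"dz":0,"twist":-9.4,"grip":-1},{"dx":-0.1,"dy":-0.089,"dz":0,"twist":-9.4,"grip":-1}]'
python3 - <<'E'
from h import *
s=arm.get_state();e=s["eef_pos"];print(toC(e),s["ee_rot"])
shot("w3")
E
```

```text
t: 4.78
eef_pos: [0.4581, 0.0369, 0.1271]
ee_rot: [3.139, 0.0, -1.161]
force: [-0.2, 0.0, -0.8]
width: 0.0004
gripper_force: 0.0
[-119.04586639 -138.01544006] [ 3.13882552e+00  4.07689057e-04 -1.16119107e+00]
```

View pics/w3b.png

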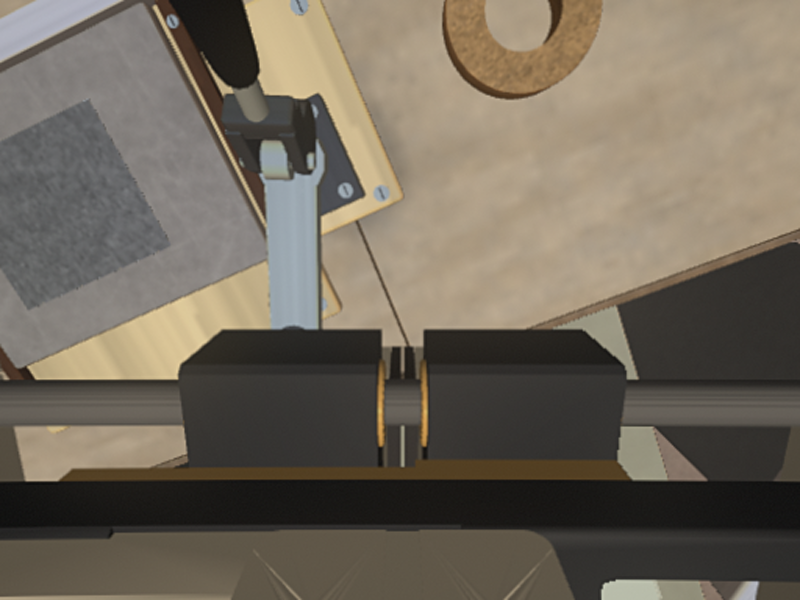

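The strap is aligned with the tool, its long sides at columns 268 and 320. The closed fingers are to its right near column 402, on the side away from the stone. Next I'll measure the gap.

```bash
python3 - <<'E'
from h import *
c=cam("wrist");T=np.load("pics/w3.npy");s=arm.get_state();e=s["eef_pos"];y=s["ee_rot"][2]
xt=np.array([np.cos(y),np.sin(y)]);yt=np.array([np.sin(y),-np.cos(y)])
for u,v in((268,200),(318,200),(271,300),(321,300)):
    d=onz(c,u*.64,v*.64,.058,T)[:2]; print(toC(d),(d-e[:2])@xt*1000,(d-e[:2])@yt*1000)
d=toW(-30,-119)-e[:2];print("stud",d@xt*1000,d@yt*1000)
E
```

```text
[ -43.1976055  -103.90719769] 56.40041387981056 -58.234053852153245
[ -52.3327593 -125.0029558] 56.391249749827644 -35.24531832193499
[-86.05707347 -83.24843611] 8.861648421528843 -60.17935688144329
[ -95.73213989 -105.45414621] 8.797605938477925 -35.95754088668547
stud 74.50535201663564 -49.621232739657565
```

```bash

python3 -m crank '[{"dx":0,"dy":0,"dz":-0.03,"twist":0,"grip":-1},{"dx":0,"dy":0,"dz":-0.06,"twist":0,"grip":-1},{"dx":0,"dy":0,"dz":-0.075,"twist":0,"grip":-1},{"dx":0,"dy":0,"dz":-0.08,"twist":0,"grip":-1},{"dx":0,"dy":0,"dz":-0.08,"twist":0,"grip":-1}]'
cat > arc.py <<'E'
from h import *
import sys
def P(a,off): 
    u=np.array([-np.cos(a),np.sin(a)]);n=np.array([-np.sin(a),-np.cos(a)])
    p=np.array([-30,-119])+75*u+off*n; return toW(*p)
s=arm.get_state();e=s["eef_pos"];y0=np.degrees(s["ee_rot"][2]);print(e,toC(e),y0,s["force"])
off=float(sys.argv[1])
for a in map(float,sys.argv[2:]): print(a,(P(a,off)-e[:2]).round(4),round(-43.1-np.degrees(a)-y0,1))
E
python3 arc.py 33 .42 .52 .62 .72 .82 .92 1.02 1.12 1.22 1.32
```

```text
t: 5.25
eef_pos: [0.4628, 0.0403, 0.0464]
ee_rot: [3.139, -0.001, -1.159]
force: [0.6, 0.1, 0.4]
width: 0.0008
gripper_force: 0.0
[0.46279416 0.04028421 0.0463796 ] [-117.91030089 -132.37087737] -66.39729532611378 [0.58125906 0.05748155 0.40622411]
0.42 [0.0138 0.006 ] -0.8
0.52 [0.0197 0.0117] -6.5
0.62 [0.0262 0.0167] -12.2
0.72 [0.0331 0.0211] -18.0
0.82 [0.0404 0.0247] -23.7
0.92 [0.0481 0.0277] -29.4
1.02 [0.056  0.0298] -35.1
1.12 [0.0641 0.0311] -40.9
1.22 [0.0723 0.0316] -46.6
1.32 [0.0804 0.0313] -52.3
```

```bash

python3 -m crank '[{"dx":0.007,"dy":0.003,"dz":0,"twist":-0.4,"grip":-1},{"dx":0.0138,"dy":0.006,"dz":0,"twist":-0.8,"grip":-1},{"dx":0.0197,"dy":0.0117,"dz":0,"twist":-6.5,"grip":-1},{"dx":0.0262,"dy":0.0167,"dz":0,"twist":-12.2,"grip":-1},{"dx":0.0331,"dy":0.0211,"dz":0,"twist":-18,"grip":-1}]'
python3 arc.py 33 .72 .82 .92 1.02 1.12 1.22 1.32
```

```text
t: 5.67
eef_pos: [0.4976, 0.0625, 0.0487]
ee_rot: [-3.14, 0.0, -1.478]
force: [-1.5, -0.5, -0.2]
width: 0.0003
gripper_force: 0.6
[0.49759601 0.06245982 0.04872762] [-107.65132535  -92.39989105] -84.69709486567193 [-1.51313387 -0.54176915 -0.24894727]
0.72 [-0.0017 -0.0011] 0.3
0.82 [0.0056 0.0026] -5.4
0.92 [0.0133 0.0055] -11.1
1.02 [0.0212 0.0076] -16.8
1.12 [0.0293 0.0089] -22.6
1.22 [0.0375 0.0095] -28.3
1.32 [0.0456 0.0092] -34.0
```

```bash

python3 -m crank '[{"dx":0.0073,"dy":0.0037,"dz":0,"twist":-5.7,"grip":-1},{"dx":0.015,"dy":0.0066,"dz":0,"twist":-11.4,"grip":-1},{"dx":0.0229,"dy":0.0087,"dz":0,"twist":-17.1,"grip":-1},{"dx":0.031,"dy":0.01,"dz":0,"twist":-22.9,"grip":-1},{"dx":0.0392,"dy":0.0106,"dz":0,"twist":-28.6,"grip":-1}]'
python3 arc.py 33 1.22 1.3 1.38 1.44 1.5 1.54 1.57
```

```text
t: 6.08
eef_pos: [0.5368, 0.073, 0.0487]
ee_rot: [-3.141, 0.001, -1.977]
force: [-2.0, -0.5, 0.1]
width: 0.0007
gripper_force: 0.6
[0.5368024  0.07301142 0.04868587] [-86.23392525 -57.90681676] -113.29870960131619 [-1.96199093 -0.53764271  0.06300581]
1.22 [-0.0018 -0.0011] 0.3
1.3 [ 0.0048 -0.0013] -4.3
1.38 [ 0.0113 -0.002 ] -8.9
1.44 [ 0.0162 -0.0028] -12.3
1.5 [ 0.0209 -0.004 ] -15.7
1.54 [ 0.0241 -0.0049] -18.0
1.57 [ 0.0264 -0.0057] -19.8
```

Steady push of about 2 N. I'll carry on to the stop.

```bash

python3 -m crank '[{"dx":0.0066,"dy":-0.0002,"dz":0,"twist":-4.6,"grip":-1},{"dx":0.0131,"dy":-0.0009,"dz":0,"twist":-9.2,"grip":-1},{"dx":0.018,"dy":-0.0017,"dz":0,"twist":-12.6,"grip":-1},{"dx":0.0227,"dy":-0.0029,"dz":0,"twist":-16,"grip":-1},{"dx":0.0259,"dy":-0.0038,"dz":0,"twist":-18.3,"grip":-1}]'
python3 arc.py 33 1.54 1.57
python3 -m crank '[{"dx":0.001,"dy":-0.0004,"dz":0,"twist":-1,"grip":-1},{"dx":0.002,"dy":-0.0008,"dz":0,"twist":-1.8,"grip":-1},{"dx":0.003,"dy":-0.0017,"dz":0,"twist":-1.8,"grip":-1},{"dx":0.0037,"dy":-0.0024,"dz":0,"twist":-1.8,"grip":-1},{"dx":0.0037,"dy":-0.0024,"dz":0,"twist":-1.8,"grip":-1}]'
python3 arc.py 33 1.57
```

```text
t: 6.5
eef_pos: [0.5629, 0.0691, 0.0487]
ee_rot: [-3.141, 0.002, -2.295]
force: [-1.0, -0.1, -0.3]
width: 0.0007
gripper_force: 0.5
[0.5629283  0.06907434 0.04872056] [-64.46767781 -42.93037927] -131.50399597207922 [-0.95656558 -0.05562341 -0.32169562]
1.54 [-0.0021 -0.001 ] 0.2
1.57 [ 0.0003 -0.0018] -1.6
t: 6.92
eef_pos: [0.5653, 0.0663, 0.0479]
ee_rot: [-3.141, 0.001, -2.322]
force: [-0.6, -0.5, -0.6]
width: 0.0006
gripper_force: 0.0
[0.56529401 0.06628864 0.04785922] [-60.83693339 -43.34796296] -133.05834188401866 [-0.59223166 -0.48874129 -0.6445625 ]
1.57 [-0.0021  0.001 ] 0.0
```

```bash

python3 -m crank '[{"dx":0.0007,"dy":-0.0007,"dz":0,"twist":0,"grip":-1},{"dx":0.0015,"dy":-0.0014,"dz":0,"twist":0,"grip":-1},{"dx":0.0022,"dy":-0.002,"dz":0,"twist":0,"grip":-1},{"dx":0.0029,"dy":-0.0027,"dz":0,"twist":0,"grip":-1},{"dx":0.0029,"dy":-0.0027,"dz":0,"twist":0,"grip":-1}]'
python3 arc.py 33 1.57; python3 -c "
from h import *
shot('w4')"
```

```text
t: 7.33
eef_pos: [0.5664, 0.0649, 0.0475]
ee_rot: [3.139, -0.0, -2.323]
force: [-10.1, 11.7, 7.1]
width: 0.0002
gripper_force: 7.6
[0.56637055 0.06492706 0.04751695] [-59.12054865 -43.60656237] -133.11889765703538 [-10.05927185  11.65419037   7.06654423]
1.57 [-0.0032  0.0024] 0.1
```

View pics/w4b.png

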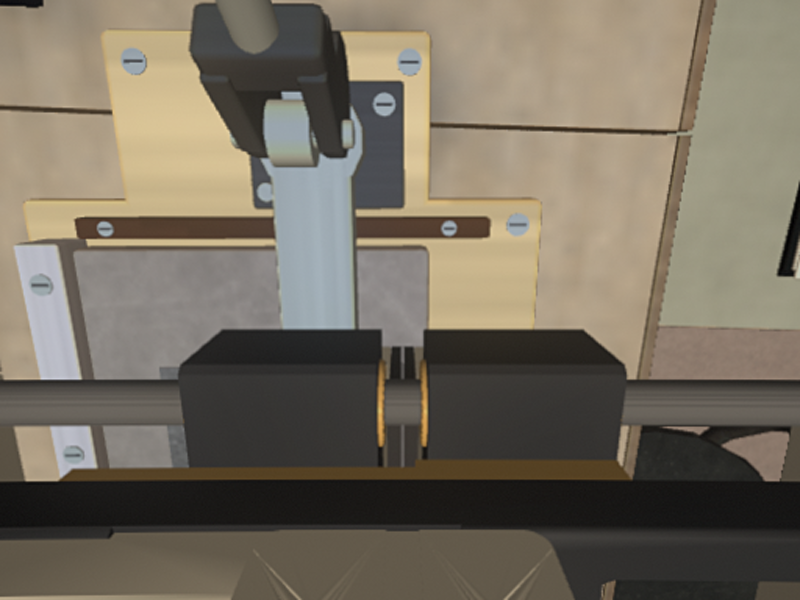

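The strap lies square across the stone, at columns 275–355. The stone's edge at column 78 meets the aluminium stop, and the lever points straight away over the ear. Next I'll back off and rise for the lever.

```bash

python3 -m crank '[{"dx":-0.006,"dy":0.006,"dz":0,"twist":0,"grip":-1},{"dx":-0.012,"dy":0.011,"dz":0,"twist":0,"grip":-1},{"dx":-0.012,"dy":0.011,"dz":0.04,"twist":0,"grip":-1},{"dx":-0.012,"dy":0.011,"dz":0.08,"twist":0,"grip":-1},{"dx":-0.012,"dy":0.011,"dz":0.105,"twist":0,"grip":-1}]'
python3 - <<'E'
from h import *
s=arm.get_state();e=s["eef_pos"];print(e,toC(e),toW(-30,-126)-e[:2],s["force"])
E
```

```text
t: 7.8
eef_pos: [0.5565, 0.0747, 0.156]
ee_rot: [-3.139, 0.002, -2.322]
force: [1.0, 0.6, -1.9]
width: 0.0004
gripper_force: 0.0
[0.55652936 0.07465548 0.15597904] [-72.95338488 -43.22746604] [-0.02519336 -0.0897863 ] [ 1.03807152  0.60060863 -1.90673099]
```

```bash

python3 -m crank '[{"dx":-0.009,"dy":-0.03,"dz":0,"twist":0,"grip":-1},{"dx":-0.018,"dy":-0.06,"dz":0,"twist":0,"grip":-1},{"dx":-0.025,"dy":-0.09,"dz":0,"twist":0,"grip":-1},{"dx":-0.025,"dy":-0.09,"dz":0,"twist":0,"grip":-1},{"dx":-0.025,"dy":-0.09,"dz":0,"twist":0,"grip":-1}]'
cat > lev.py <<'E'
from h import *
s=arm.get_state();e=s["eef_pos"];f=s["force"];print("C",toC(e),e[2],"F",f[:2]@XD,f[:2]@YD,f[2],"t",s["t"])
for ph in (1.15,1.1,1.0,.9,.8,.7,.6,.5,.4,.3,.2,.1,0,-.04):
    y=-119-86*np.cos(ph)+19.5*np.sin(ph); z=78+86*np.sin(ph)+9*np.cos(ph)-8*np.sin(ph)
    print(ph,(toW(-30,y)-e[:2]).round(4),round(z/1000-e[2],4))
E
python3 lev.py; python3 -c "
from h import *
shot('w5')"
```

```text
t: 8.22
eef_pos: [0.5302, -0.0169, 0.1528]
ee_rot: [-3.141, 0.0, -2.325]
force: [-0.0, 0.8, 0.3]
width: 0.0005
gripper_force: 0.0
C [ -29.67609458 -128.05953454] 0.15278677256960388 F -0.5327070850322022 0.5684044790286708 0.25016240988342486 t 8.2167
1.15 [-0.0059 -0.0058] 0.0001
1.1 [-0.0088 -0.009 ] -0.0012
1.0 [-0.0146 -0.0151] -0.0043
0.9 [-0.0201 -0.021 ] -0.0081
0.8 [-0.0254 -0.0267] -0.0126
0.7 [-0.0304 -0.032 ] -0.0177
0.6 [-0.035 -0.037] -0.0233
0.5 [-0.0392 -0.0414] -0.0295
0.4 [-0.043  -0.0455] -0.0361
0.3 [-0.0462 -0.0489] -0.0431
0.2 [-0.049  -0.0519] -0.0505
0.1 [-0.0512 -0.0542] -0.058
0 [-0.0528 -0.056 ] -0.0658
-0.04 [-0.0533 -0.0565] -0.0689
```

View pics/w5b.png

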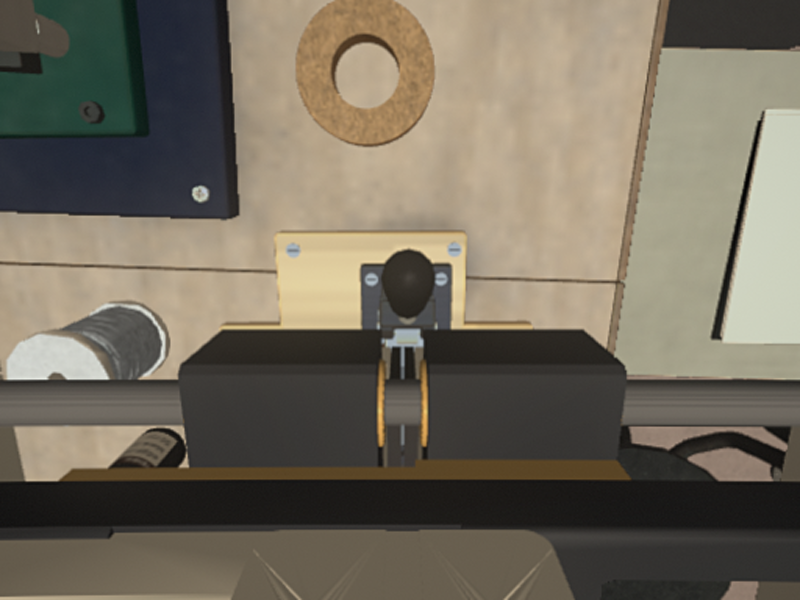

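The grip, at (408,285), is straight ahead of the fingertips at column 402. I'll push it along the arc.

```bash

python3 -m crank '[{"dx":-0.0088,"dy":-0.009,"dz":-0.001,"twist":0,"grip":-1},{"dx":-0.0146,"dy":-0.0151,"dz":-0.0043,"twist":0,"grip":-1},{"dx":-0.0201,"dy":-0.021,"dz":-0.008,"twist":0,"grip":-1},{"dx":-0.0254,"dy":-0.0267,"dz":-0.0126,"twist":0,"grip":-1},{"dx":-0.0304,"dy":-0.032,"dz":-0.0177,"twist":0,"grip":-1}]'
python3 lev.py
```

```text
t: 8.68
eef_pos: [0.5004, -0.0476, 0.1346]
ee_rot: [-3.141, 0.001, -2.323]
force: [2.5, 2.0, 0.5]
width: 0.0006
gripper_force: 1.2
C [ -30.46506033 -170.84859737] 0.13458713031929254 F 0.4421712301228382 3.1739727906733 0.5074223274247719 t 8.6833
1.15 [0.0239 0.0249] 0.0183
1.1 [0.021  0.0217] 0.017
1.0 [0.0152 0.0156] 0.0139
0.9 [0.0097 0.0097] 0.0101
0.8 [0.0044 0.004 ] 0.0056
0.7 [-0.0006 -0.0013] 0.0005
0.6 [-0.0052 -0.0062] -0.0051
0.5 [-0.0094 -0.0107] -0.0113
0.4 [-0.0132 -0.0148] -0.0179
0.3 [-0.0164 -0.0182] -0.0249
0.2 [-0.0192 -0.0212] -0.0323
0.1 [-0.0214 -0.0235] -0.0398
0 [-0.023  -0.0253] -0.0476
-0.04 [-0.0235 -0.0258] -0.0507
```

Contact at 3 N. I'll continue.

```bash

python3 -m crank '[{"dx":-0.0046,"dy":-0.005,"dz":-0.0056,"twist":0,"grip":-1},{"dx":-0.0088,"dy":-0.0094,"dz":-0.0118,"twist":0,"grip":-1},{"dx":-0.0126,"dy":-0.0135,"dz":-0.0184,"twist":0,"grip":-1},{"dx":-0.0158,"dy":-0.0169,"dz":-0.0254,"twist":0,"grip":-1},{"dx":-0.0175,"dy":-0.0187,"dz":-0.029,"twist":0,"grip":-1}]'
python3 lev.py
```

```text
t: 9.1
eef_pos: [0.4819, -0.0669, 0.1047]
ee_rot: [3.141, -0.001, -2.324]
force: [1.5, 1.5, 1.8]
width: 0.0006
gripper_force: 1.2
C [ -30.70909869 -197.53742564] 0.10474323351215228 F 0.12079819101799556 2.128437105481761 1.8435989411863731 t 9.1
1.15 [0.0423 0.0442] 0.0481
1.1 [0.0394 0.0411] 0.0469
1.0 [0.0336 0.0349] 0.0438
0.9 [0.0281 0.029 ] 0.04
0.8 [0.0228 0.0233] 0.0355
0.7 [0.0178 0.018 ] 0.0304
0.6 [0.0132 0.0131] 0.0247
0.5 [0.009  0.0086] 0.0186
0.4 [0.0052 0.0046] 0.0119
0.3 [0.002  0.0011] 0.0049
0.2 [-0.0008 -0.0019] -0.0024
0.1 [-0.003  -0.0042] -0.01
0 [-0.0046 -0.0059] -0.0177
-0.04 [-0.0051 -0.0065] -0.0209
```

```bash

python3 -m crank '[{"dx":-0.001,"dy":-0.001,"dz":-0.004,"twist":0,"grip":-1},{"dx":-0.002,"dy":-0.002,"dz":-0.008,"twist":0,"grip":-1},{"dx":-0.002,"dy":-0.002,"dz":-0.012,"twist":0,"grip":-1},{"dx":-0.002,"dy":-0.002,"dz":-0.016,"twist":0,"grip":-1},{"dx":-0.002,"dy":-0.002,"dz":-0.018,"twist":0,"grip":-1}]'
python3 lev.py|head -1
python3 -m crank '[{"dx":0,"dy":0,"dz":-0.001,"twist":0,"grip":-1},{"dx":0,"dy":0,"dz":-0.002,"twist":0,"grip":-1},{"dx":0,"dy":0,"dz":-0.003,"twist":0,"grip":-1},{"dx":0,"dy":0,"dz":-0.003,"twist":0,"grip":-1},{"dx":0,"dy":0,"dz":-0.003,"twist":0,"grip":-1}]'
python3 lev.py|head -1
```

```text
t: 9.52
eef_pos: [0.4801, -0.0686, 0.0871]
ee_rot: [3.141, -0.002, -2.323]
force: [-0.7, -2.7, 3.8]
width: 0.0004
gripper_force: 1.7
C [ -30.86389401 -200.08963747] 0.08709834929174834 F 1.3108733552930634 -2.487521560346489 3.8349294086460883 t 9.5167
t: 9.93
eef_pos: [0.4802, -0.0687, 0.0852]
ee_rot: [3.141, -0.002, -2.323]
force: [-4.7, -2.9, 9.9]
width: 0.0001
gripper_force: 4.6
C [ -30.67157408 -200.06106378] 0.08521935752548887 F -1.4038944229457067 -5.307915998926173 9.938929969400348 t 9.9333
```

```bash

python3 -m crank '[{"dx":0,"dy":0,"dz":-0.001,"twist":0,"grip":-1},{"dx":0,"dy":0,"dz":-0.002,"twist":0,"grip":-1},{"dx":0,"dy":0,"dz":-0.003,"twist":0,"grip":-1},{"dx":0,"dy":0,"dz":-0.003,"twist":0,"grip":-1},{"dx":0,"dy":0,"dz":-0.003,"twist":0,"grip":-1}]'
python3 lev.py|head -1
```

```text
t: 10.35
eef_pos: [0.4805, -0.0691, 0.0834]
ee_rot: [-3.141, -0.002, -2.322]
force: [-8.9, -4.2, 22.6]
width: 0.0002
gripper_force: 11.1
C [ -30.25811529 -200.19720935] 0.08343915627381357 F -3.6104675908389687 -9.099307122835611 22.64667264818484 t 10.35
```

```bash

python3 -m crank '[{"dx":0,"dy":0,"dz":-0.001,"twist":0,"grip":-1},{"dx":0,"dy":0,"dz":-0.002,"twist":0,"grip":-1},{"dx":0,"dy":0,"dz":-0.002,"twist":0,"grip":-1},{"dx":0,"dy":0,"dz":-0.002,"twist":0,"grip":-1},{"dx":0,"dy":0,"dz":-0.002,"twist":0,"grip":-1}]'
python3 lev.py|head -1
python3 -m crank '[{"dx":0,"dy":0,"dz":0.02,"twist":0,"grip":-1},{"dx":0,"dy":0,"dz":0.05,"twist":0,"grip":-1},{"dx":0.02,"dy":0.02,"dz":0.09,"twist":0,"grip":-1},{"dx":0.03,"dy":0.03,"dz":0.12,"twist":0,"grip":-1},{"dx":0.03,"dy":0.03,"dz":0.13,"twist":0,"grip":-1}]'
python3 - <<'E'
from h import *
shot("w6")
for n in("scene",):
    f=arm.grab_frame(n)[..., ::-1]; cv2.imwrite("pics/s6.png",f)
w=cv2.imread("pics/w6.png"); a=f[150:240,170:310]
cv2.imwrite("pics/v6.png",np.vstack([cv2.resize(w[:230],(700,314)),cv2.resize(a,(436,280))[:, :].copy() if 0 else cv2.copyMakeBorder(cv2.resize(a,(436,280),interpolation=cv2.INTER_CUBIC),0,0,0,264,0)]))
E
```

```text
t: 10.77
eef_pos: [0.4806, -0.0694, 0.0823]
ee_rot: [-3.14, -0.002, -2.322]
force: [-11.3, -4.4, 31.5]
width: 0.0006
gripper_force: 15.6
C [ -29.977456   -200.26864332] 0.08230816805741123 F -5.2737858685818475 -10.955784674360125 31.505764283490475 t 10.7667
t: 11.18
eef_pos: [0.5157, -0.0363, 0.2156]
ee_rot: [-3.136, 0.007, -2.321]
force: [1.4, 1.0, 0.7]
width: 0.0002
gripper_force: 0.0
```

View pics/v6.png

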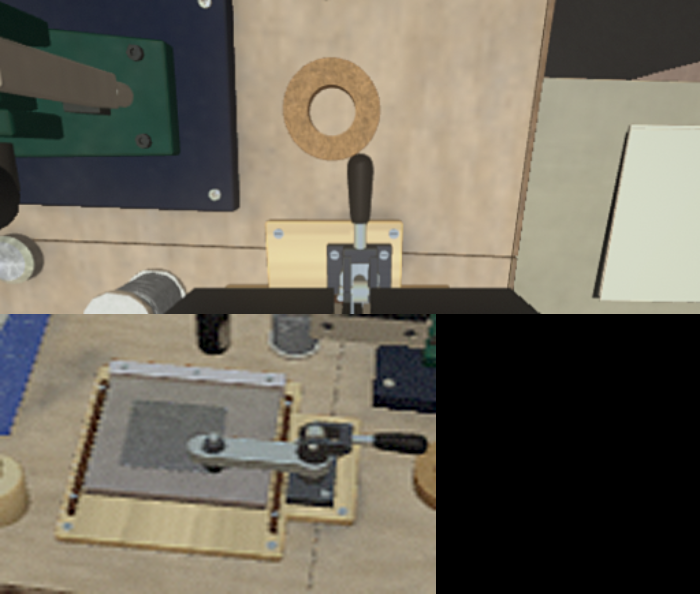

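The strap lies square across the stone, the stone is against the stop, and the lever is level pointing away from the nose. It took 31 N without yielding, so it is fully down. Handing in.

```bash
python3 -c "
from h import *
print(arm.job_done())"
```

```text
the job is handed in; nothing more can be done
None
```

The job is handed in: the stone is home against the back stop, the strap is square across it, and the cam lever is fully down. I judged this from camera measurements and push forces, because the hand-in gave no verdict.

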